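# Steady a wobbling writing stand

### The job

The low writing stand wobbles because one of its four corners is not properly supported. Press down on its corners with the fingertips to find the one that gives, push the orange wedge lying beside that corner in under the stand until it is snug, then press that corner again firmly to check that it no longer rocks. Only press and push: lift nothing, do not shove the stand along, leave the other three wedges where they lie, and leave the paperweight, inkstone, bowl and bottle undisturbed.

Things in the scene. Friction and masses are not known exactly. Their poses are not given: they have to be found in the camera images.
- stand: Low wooden writing stand, 1.8 kg: board 240 (x) x 280 (y) x 18 mm on two cross battens 260 mm long along y, 36 wide, centred at x = -85 and +85 mm, underside 7 mm above the table. Origin on the table under its centre; x away from the robot, y to the left, z up. Top 50 mm high. It stands on felt pads 40 (y) x 24 x 7 mm under the batten ends. Sideways pushes over 7 N may slide it.
- corner_near_left (a point): Pressing place on the board's top at the near left corner, 35 mm in from its x edge, 34 mm from its y edge, over the middle of the felt pad. At one corner, any of the four, the pad has come off: there a press of 2 to 6 N tips it 5 mm down until the batten meets the table, and it rises again when released. The other three give under 1 mm.
- corner_near_right (a point): Pressing place on the board's top at the near right corner, 35 mm in from its x edge, 34 mm from its y edge, over the middle of the felt pad. At one corner, any of the four, the pad has come off: there a press of 2 to 6 N tips it 5 mm down until the batten meets the table, and it rises again when released. The other three give under 1 mm.
- corner_far_left (a point): Pressing place on the board's top at the far left corner, 35 mm in from its x edge, 34 mm from its y edge, over the middle of the felt pad. At one corner, any of the four, the pad has come off: there a press of 2 to 6 N tips it 5 mm down until the batten meets the table, and it rises again when released. The other three give under 1 mm.
- corner_far_right (a point): Pressing place on the board's top at the far right corner, 35 mm in from its x edge, 34 mm from its y edge, over the middle of the felt pad. At one corner, any of the four, the pad has come off: there a press of 2 to 6 N tips it 5 mm down until the batten meets the table, and it rises again when released. The other three give under 1 mm.
- wedge_near_left: Loose orange wedge on the table left of the near left corner: 70 x 26 mm, 3 mm thick at the tip, 14 mm at the tail face, 30 g. Origin under its middle; x to the tip (tail face at x = -35 mm). The tip is 8 to 16 mm short of the batten's end. Pushed straight in under the padless corner it is snug 25 mm past that end (push rises past 5 N) and stays; felt blocks it at firm corners.
- wedge_near_right: Loose orange wedge on the table right of the near right corner: 70 x 26 mm, 3 mm thick at the tip, 14 mm at the tail face, 30 g. Origin under its middle; x to the tip (tail face at x = -35 mm). The tip is 8 to 16 mm short of the batten's end. Pushed straight in under the padless corner it is snug 25 mm past that end (push rises past 5 N) and stays; felt blocks it at firm corners.
- wedge_far_left: Loose orange wedge on the table left of the far left corner: 70 x 26 mm, 3 mm thick at the tip, 14 mm at the tail face, 30 g. Origin under its middle; x to the tip (tail face at x = -35 mm). The tip is 8 to 16 mm short of the batten's end. Pushed straight in under the padless corner it is snug 25 mm past that end (push rises past 5 N) and stays; felt blocks it at firm corners.
- wedge_far_right: Loose orange wedge on the table right of the far right corner: 70 x 26 mm, 3 mm thick at the tip, 14 mm at the tail face, 30 g. Origin under its middle; x to the tip (tail face at x = -35 mm). The tip is 8 to 16 mm short of the batten's end. Pushed straight in under the padless corner it is snug 25 mm past that end (push rises past 5 N) and stays; felt blocks it at firm corners.
- paperweight: Loose brass bar 150 (y) x 14 x 10 mm lying across the board's far half. Origin under its centre.
- inkstone: Loose black inkstone, a shallow dish 75 x 95 x 22 mm, on the table between the two right-hand wedges. Origin under its centre.
- bowl: Loose white bowl, 84 mm across, 42 mm high, on the table between the two left-hand wedges. Origin under its centre.
- ink_bottle: Loose black bottle, 48 mm across, 85 mm high, standing beyond the stand. Origin under its centre.
There are look-alikes about, which are no part of the job. What is shaped like the wedge_far_left but yellow is not meant. What is shaped like the wedge_far_right but blue is not meant.

How it is judged:
On the way, in this order (a step that is already met when the one before it is completed fails the run):
1. the corner that rocks has been pressed down by the fingers, at least 2.5 mm (contact force between the fingers and stand above 1 N and ((height (world z) of corner_near_left below 0.0475 m and horizontal distance between the grasp point and corner_near_left below 0.07 m) or (height (world z) of corner_near_right below 0.0475 m and horizontal distance between the grasp point and corner_near_right below 0.07 m) or (height (world z) of corner_far_left below 0.0475 m and horizontal distance between the grasp point and corner_far_left below 0.07 m) or (height (world z) of corner_far_right below 0.0475 m and horizontal distance between the grasp point and corner_far_right below 0.07 m))), for 0.05 s.
2. a wedge is pushed in under its batten, the tip at least 19.5 mm past the batten's end (((y of wedge_near_left in the frame of stand below 0.1455 m and x of wedge_near_left in the frame of stand between -0.105 and -0.065 m) or (y of wedge_near_right in the frame of stand above -0.1455 m and x of wedge_near_right in the frame of stand between -0.105 and -0.065 m) or (y of wedge_far_left in the frame of stand below 0.1455 m and x of wedge_far_left in the frame of stand between 0.065 and 0.105 m) or (y of wedge_far_right in the frame of stand above -0.1455 m and x of wedge_far_right in the frame of stand between 0.065 and 0.105 m))), for 0.2 s.
3. that corner is pressed again with more than 4 N and sinks no more than 1.5 mm (contact force between the fingers and stand above 4 N and ((y of wedge_near_left in the frame of stand below 0.1455 m and x of wedge_near_left in the frame of stand between -0.105 and -0.065 m and horizontal distance between the grasp point and corner_near_left below 0.06 m and height (world z) of corner_near_left above 0.0485 m) or (y of wedge_near_right in the frame of stand above -0.1455 m and x of wedge_near_right in the frame of stand between -0.105 and -0.065 m and horizontal distance between the grasp point and corner_near_right below 0.06 m and height (world z) of corner_near_right above 0.0485 m) or (y of wedge_far_left in the frame of stand below 0.1455 m and x of wedge_far_left in the frame of stand between 0.065 and 0.105 m and horizontal distance between the grasp point and corner_far_left below 0.06 m and height (world z) of corner_far_left above 0.0485 m) or (y of wedge_far_right in the frame of stand above -0.1455 m and x of wedge_far_right in the frame of stand between 0.065 and 0.105 m and horizontal distance between the grasp point and corner_far_right below 0.06 m and height (world z) of corner_far_right above 0.0485 m))), for 0.1 s.
At the end, for the whole second after the job is handed in: One wedge (the padless corner's) has its tip at least 19.5 mm past its batten's end, within 20 mm of the batten's line; the other wedges are within 6 mm of their starts; the top's corners are 48.5 to 52 mm high; the stand is within 15 mm of its start, paperweight on it; all at rest (((y of wedge_near_left in the frame of stand below 0.1455 m and x of wedge_near_left in the frame of stand between -0.105 and -0.065 m and distance of each of wedge_near_right, wedge_far_left, wedge_far_right from where it was at the start of the episode below 0.006 m) or (y of wedge_near_right in the frame of stand above -0.1455 m and x of wedge_near_right in the frame of stand between -0.105 and -0.065 m and distance of each of wedge_near_left, wedge_far_left, wedge_far_right from where it was at the start of the episode below 0.006 m) or (y of wedge_far_left in the frame of stand below 0.1455 m and x of wedge_far_left in the frame of stand between 0.065 and 0.105 m and distance of each of wedge_near_left, wedge_near_right, wedge_far_right from where it was at the start of the episode below 0.006 m) or (y of wedge_far_right in the frame of stand above -0.1455 m and x of wedge_far_right in the frame of stand between 0.065 and 0.105 m and distance of each of wedge_near_left, wedge_near_right, wedge_far_left from where it was at the start of the episode below 0.006 m)) and height (world z) of corner_near_left between 0.0485 and 0.052 m and height (world z) of corner_near_right between 0.0485 and 0.052 m and height (world z) of corner_far_left between 0.0485 and 0.052 m and height (world z) of corner_far_right between 0.0485 and 0.052 m and distance of stand from where it was at the start of the episode below 0.015 m and linear speed of each of stand, wedge_near_left, wedge_near_right, wedge_far_left, wedge_far_right below 0.01 m/s and z of paperweight in the frame of stand above 0.045 m); the robot touches nothing.
It fails at once if a wedge is lifted off the table (more than 8 mm) (height (world z) of any of wedge_near_left, wedge_near_right, wedge_far_left, wedge_far_right above 0.008 m).
It fails at once if the stand is lifted (more than 8 mm) (height (world z) of stand above 0.008 m).
It fails at once if the stand is shoved more than 15 mm (distance of stand from where it was at the start of the episode above 0.015 m).
It fails at once if the paperweight, inkstone, bowl or bottle is disturbed (moved more than 15 mm) (distance of any of paperweight, inkstone, bowl, ink_bottle from where it was at the start of the episode above 0.015 m).
It also fails if it takes over 64 s, if anything falls off the work surface, if the arm or the gripper's body presses on something with over 40 N, if the wrist force passes 120 N, or if a joint passes its speed limit or range.

### The arm

A 6-joint arm with a two-finger parallel gripper is mounted at the origin on the work surface. World frame = base frame: x ahead of the robot, y to its left, z up, the work surface at z = 0. Lengths are in m, angles in rad, forces in N, time in s.
With the tool pointing down it reaches from about 0.325 to 0.875 m from the base axis. Payload 4.4 kg.
Tool frame: the origin (TCP) lies midway between the tips of the shut fingers; the grasp point (between the pads) lies tcp_to_grasp behind it (tcp_to_grasp is the distance from the TCP to the grasp point, in m); z points along the fingers, y is the direction in which the jaws open and shut (so a half turn about z gives the same grasp; the last joint's range is limited). The gripper opens to 85 mm and grips with 20 to 120 N. Pads are 22 mm wide; open, the fingers measure 114 mm over their backs; the gripper's body (76 mm by 85 mm) begins 54 mm behind the grasp point. The pads swing forward as they close: fully open they stand 13 mm farther back than shut.
Start: joints at [-1.29, 0.207, 1.542, -0, 1.393, -0.15], TCP at [0.24, -0.522, 0.194] pointing down, gripper open.
Joint ranges: [-2.73, 2.73], [-0.86, 2.22], [0.23, 2.46], [-1.11, 4.25], [0.08, 2.63], [-2.82, 2.82]. Speed limits (rad/s): [2.79, 2.79, 3.14, 3.14, 3.14, 3.14].

### API

Orientations are given as a unit quaternion [w, x, y, z].
In Python, from bench import sense, snapshot, job_done, search_frame, trace, place_of, tcp_to_grasp gives the robot as it stands. The module is installed in compiled form; this text tells all that it offers.
- The arm moves only by the tool carry_out, never from a script. Its argument "commands" is a list of rows, each an object of numbers: "fingers": the opening, from 0 (shut) to 1 (fully open); "dx", "dy", "dz": the shift along the tool's x, y, z in units of 30 mm (1.0 is 30 mm); "rx", "ry", "rz": the turn, a rotation vector about the tool's x, y, z in units of 10 degrees (1.0 is 10 degrees). A call has 1 to 12 rows; each row is the pose to reach, as a shift and turn from the pose commanded when the call began, along the tool's axes at that moment; what a row does not reach only later rows make up. A row lasts 1/8 s, in which the tool goes at most 62.5 mm and 10.7 degrees, less where a joint would pass 70% of its speed; a pose out of reach is approached as far as the arm can. A call with a gripper value outside its range is refused whole. The fingers move at their own pace and stop on an object; the grip force is fixed at half the most. Time passes only in rows, so rows that repeat a pose let the fingers close. It gives the time, the measured TCP pose, the force and the opening at its end, in the units of the state.
- sense(): the state, without advancing time (a new reading comes with each control period).
- snapshot(name): name is "side" or "top"; returns a dict with "img" (400x640x3 uint8, red, green, blue), "K" (3x3 intrinsics, pixels), "xyz" and "orientation" of the camera in the world. Camera axes: x right, y down, z forward; pixel columns grow to the right and rows downward; lengths in m; the calibration is good to about 2 mm. A picture is of the moment at which its call begins. There is no depth.
- job_done(): hands the job in, once; it reports no verdict.
Trained networks look in the newest picture that a camera, given by its name, has taken for a name from the list of things; names that differ only in an ending like _2 or _b are one class to them, and where a whole thing is asked for, a point or a joint stands for the part that bears it (a point fixed in the world has none). Each returns a list of dicts, best first, with "confidence" (0 to 1); they miss things now and then, are a little off and sometimes report something else, mostly with a low value. They report only what shows in the picture. A call takes as long as a camera call. They do not tell look-alikes from the thing itself.
- search_frame(label, camera): "bbox" ([left, top, right, bottom] in pixels, round what is visible of it).
- trace(label, camera): "pixels" (400x640 bool, what is visible of it) and "bbox" ([left, top, right, bottom] in pixels, round what is visible of it).
- place_of(label, camera): "location" ([column, row] in pixels: a listed point, or the origin of a listed thing).
The state is a dict: "time": time; "joint_pos": joint angles; "joint_vel": joint speeds; "tau": joint torques, N m; "ee_pos": TCP position; "orientation": TCP orientation; "ft_force": force on the tool from outside, world axes, zero at the start; "moment": the same for the moment, N m; "gripper_width": opening from 0.0 (shut) to 1.0 (fully open).
Only numpy, scipy, OpenCV 4.12 (cv2) and the standard library are available. Lean on these libraries where they do the work, as an engineer would, in place of code of your own. Each camera call takes 0.05 s, during which the arm holds its last target. There are 200 camera calls.

## Working session

There is one attempt and no reset: what is moved stays moved. The work goes in short steps, Python scripts to look and compute and a tool call to move; the robot and the scene stay as the last step left them, time stands still between calls to the robot, and variables do not carry over. Pictures are saved under pics/ and viewed, about 8 in all and at most 12, crops included, and the job is handed in when it is done.

Besides the shell and the picture viewer there is one more tool, called after "Request:" as a command line: name --argument value ..., lists and objects as JSON in quotes. carry_out: Moves the arm, as the interface text tells. Its arguments: {"type":"object","properties":{"commands":{"type":"array","items":{"type":"object","properties":{"fingers":{"type":"number"},"dx":{"type":"number"},"dy":{"type":"number"},"dz":{"type":"number"},"rx":{"type":"number"},"ry":{"type":"number"},"rz":{"type":"number"}}}}},"required":["commands"]}

```bash
mkdir -p pics; cat > h.py <<'E'
import numpy as np,cv2
from bench import *
from scipy.spatial.transform import Rotation as R
def rot(q): return R.from_quat([q[1],q[2],q[3],q[0]]).as_matrix()
def world(s,px,z):
    d=rot(s["orientation"])@np.linalg.inv(s["K"])@np.array([px[0],px[1],1.]); o=np.array(s["xyz"])
    return o+d*(z-o[2])/d[2]
def proj(s,p):
    c=s["K"]@(rot(s["orientation"]).T@(np.array(p)-s["xyz"])); return c[:2]/c[2]
E
python3 - <<'E'
from h import *
print(sense(),tcp_to_grasp)
np.set_printoptions(precision=4,suppress=True)
Z=dict(stand=0,corner_near_left=.05,corner_near_right=.05,corner_far_left=.05,corner_far_right=.05,wedge_near_left=0,wedge_near_right=0,wedge_far_left=0,wedge_far_right=0,paperweight=.05,inkstone=0,bowl=0,ink_bottle=0)
for c in("top","side"):
    s=snapshot(c); cv2.imwrite(f"pics/{c}0.png",s["img"][:,:,::-1]); print(c,s["xyz"],s["orientation"],s["K"][0,0])
    for n,z in Z.items():
        for r in place_of(n,c)[:3]: print(n,np.array(r["location"]).round(1),round(r["confidence"],2),world(s,r["location"],z)[:2])
E
```

```text
{'time': 0.0, 'joint_pos': array([-1.29053233e+00,  2.07432013e-01,  1.54297357e+00,  1.56058620e-05,
        1.39349253e+00, -1.50506854e-01]), 'joint_vel': array([-7.69521538e-05,  8.52755156e-04,  7.67357442e-04,  5.11694083e-04,
       -4.29922802e-04,  4.08681421e-04]), 'tau': array([ 4.51405240e-04, -3.83028889e+01, -2.91597641e+01, -1.67036719e-04,
        1.05184800e-02,  1.62048354e-05]), 'ee_pos': array([ 0.23985789, -0.52165194,  0.19320974]), 'orientation': array([-1.15080209e-03,  9.76893739e-01,  2.13722468e-01, -6.70721263e-05]), 'ft_force': array([-1.42196523,  0.2725477 , -1.22636151]), 'moment': array([ 0.00565384, -0.00082622, -0.04830934]), 'gripper_width': 0.9986968993924906} 0.0187
top [0.4034 0.0184 0.9686] [-0.0647  0.7057 -0.7029  0.0604] 409.316401796809
stand [338.1 219.1] 0.78 [ 0.5325 -0.0271]
stand [266.4 259.8] 0.68 [0.4357 0.1415]
corner_near_left [292.3 256.3] 0.66 [0.442  0.0776]
corner_near_right [386.8 247. ] 0.68 [ 0.4635 -0.1332]
corner_near_right [339.1 190.5] 0.57 [ 0.5918 -0.0274]
corner_far_left [287.7 181.7] 0.76 [0.6121 0.0907]
corner_far_r
[... 951 characters left out ...]
0.59 [0.4286 0.1543]
wedge_near_left [283.5 263.8] 0.57 [ 0.4694 -0.0867]
wedge_near_right [298.1 315.8] 0.59 [ 0.4655 -0.2162]
wedge_far_left [347.6 168.2] 0.66 [0.6989 0.2195]
wedge_far_left [316.2 184.5] 0.61 [0.6027 0.1663]
wedge_far_right [392.9 282.5] 0.65 [ 0.6432 -0.1875]
wedge_far_right [451.8 309.1] 0.59 [ 0.7106 -0.2712]
wedge_far_right [381.6 208.8] 0.51 [0.7116 0.0297]
paperweight [331.7 216.6] 0.57 [ 0.5777 -0.035 ]
inkstone [360.  324.9] 0.72 [ 0.5549 -0.2613]
inkstone [334.7 213.5] 0.48 [0.6087 0.0409]
inkstone [251.6 197.5] 0.4 [0.4476 0.1527]
bowl [280.6 178.6] 0.86 [0.5277 0.2163]
ink_bottle [383.6 211. ] 0.85 [0.7126 0.0207]
ink_bottle [360.  325.4] 0.48 [ 0.5545 -0.2622]
```

View pics/top0.png

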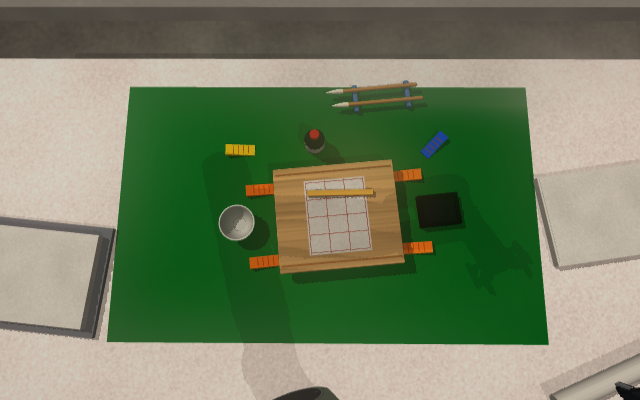

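View pics/side0.png

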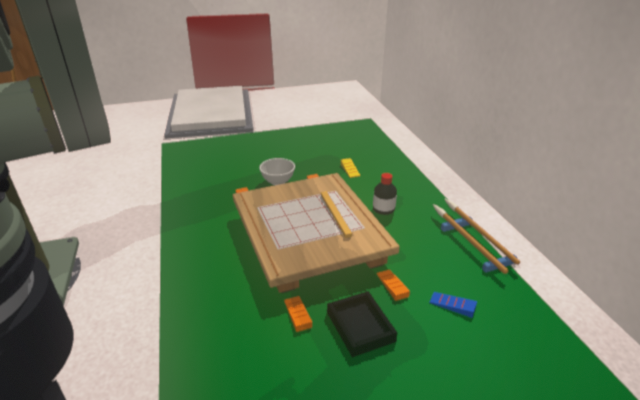

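The top view shows the stand at about (338,215). The orange wedges are at (264,262) near-left, (260,189) far-left, (418,247) near-right and (408,174) far-right. The look-alikes are yellow at (240,150) and blue at (434,145), and both lie clear of the stand. The side view agrees with this.

```bash
cat >> h.py <<'E'
from scipy.optimize import least_squares
SG={"near_left":(-85,106),"near_right":(-85,-106),"far_left":(85,106),"far_right":(85,-106)}
def tow(p,a,z=0):
    c,s=np.cos(p[2]),np.sin(p[2]); return np.array([p[0]+c*a[0]-s*a[1],p[1]+s*a[0]+c*a[1],z])
def go(st,x,y,z,yaw):
    "units from measured pose to a downward tool with x axis at yaw"
    M=rot(st["orientation"]); d=M.T@(np.array([x,y,z])-st["ee_pos"])/.03
    T=np.column_stack([[np.cos(yaw),np.sin(yaw),0],[np.sin(yaw),-np.cos(yaw),0],[0,0,-1]])
    r=np.degrees(R.from_matrix(M.T@T).as_rotvec())/10
    return d.round(3),r.round(3)
E
python3 - <<'E'
from h import *
np.set_printoptions(precision=4,suppress=True)
obs=[]
for c in("top","side"):
    s=snapshot(c)
    for n,a in SG.items():
        for r in place_of("corner_"+n,c): obs.append((s,np.array(a)/1e3,np.array(r["location"]),c+n))
f=lambda p:np.concatenate([(proj(s,tow(p,a,.05))-l) for s,a,l,_ in obs])
r=least_squares(f,[.5375,-.021,.09],loss="soft_l1"); p=r.x
print(p,np.degrees(p[2])); 
for o,e in zip(obs,f(p).reshape(-1,2)): print(o[3],e.round(1))
# wedges
s=snapshot("top"); hsv=cv2.cvtColor(s["img"],cv2.COLOR_RGB2HSV)
m=cv2.inRange(hsv,(5,190,140),(14,255,255)); n,lab,stt,cen=cv2.connectedComponentsWithStats(m)
im=cv2.resize(s["img"][130:290,210:470],None,fx=3,fy=3,interpolation=cv2.INTER_CUBIC)[:,:,::-1].copy()
for a in[(-120,140),(120,140),(120,-140),(-120,-140)]+list(SG.values()):
    q=(proj(s,tow(p,np.array(a)/1e3,.05))-[210,130]+.5)*3; cv2.circle(im,tuple(int(v) for v in q),4,(255,0,255),1)
for i in range(1,n):
    if stt[i,4]<60: continue
    ys,xs=np.where(lab==i); w=np.array([world(s,(u,v),.008)[:2] for u,v in zip(xs,ys)])
    (c,sz,a)=cv2.minAreaRect((w*1000).astype(np.float32)); cs,sn=np.cos(p[2]),np.sin(p[2])
    d=(w-p[:2])@np.array([[cs,-sn],[sn,cs]])*1000
    print(cen[i].round(),stt[i,4],np.array(c),np.array(sz),a,"stand x",d[:,0].min(),d[:,0].max(),"y",d[:,1].min(),d[:,1].max(),"mid",d.mean(0),"slope",np.degrees(np.polyfit(d[:,1],d[:,0],1)[0]))
cv2.imwrite("pics/fit.png",im)
st=sense()
for n,a in SG.items(): print(n,tow(p,np.array(a)/1e3),go(st,*tow(p,np.array(a)/1e3,.08),p[2]))
E
```

```text
[ 0.5342 -0.0207  0.0954] 5.4671317076339605
topnear_left [-0.1  1.4]
topnear_right [ 1.3 -0.7]
topfar_left [-0.9  0.3]
topfar_right [1.2 2.1]
sidenear_left [ 2.  -2.5]
sidenear_right [ 1.  -0.6]
sidenear_right [-48.1  76.3]
sidefar_left [-2.9 -3.9]
sidefar_left [ 41.6 -81.6]
sidefar_right [0.5 0.1]
[408. 174.] 250 [ 640.4992 -194.3096] [25.3109 64.0959] 6.661145210266113 stand x 76.40841676824915 102.09795711086043 y -214.75604643787386 -150.7824360583376 mid [  89.1518 -184.7962] slope -1.3803622181003872
[259. 189.] 289 [603.0477 161.2795] [25.2895 65.6957] 4.081969738006592 stand x 72.92935843437834 99.12059300187335 y 141.52515838296043 207.68699342916216 mid [ 85.9023 175.0282] slope 1.2195354774705842
[421. 247.] 232 [ 466.8774 -217.7703] [24.5769 54.1521] 3.7958126068115234 stand x -98.23194849126952 -73.05847674437233 y -216.8902381603408 -162.37021935423653 mid [ -86.1109 -191.4183] slope -0.843601170345457
[264. 261.] 311 [432.6801 145.8696] [24.7891 66.9138] 5.898767471313477 stand x -97.6937605916196 -72.68027154230764 y 142.13315644135676 208.8859754353236 mid [-85.3111 175.5978] slope -0.9618437192922453
near_left [0.4395 0.0767 0.    ] (array([ 14.379, -15.372,   3.813]), array([-0.   , -0.   ,  1.922]))
near_right [ 0.4597 -0.1343  0.    ] (array([12.053, -8.699,  3.812]), array([-0.   , -0.   ,  1.922]))
far_left [0.6087 0.0929 0.    ] (array([ 19.73 , -13.506,   3.813]), array([-0.   , -0.   ,  1.922]))
far_right [ 0.6289 -0.1181  0.    ] (array([17.404, -6.834,  3.813]), array([-0.   , -0.   ,  1.922]))
```

View pics/fit.png

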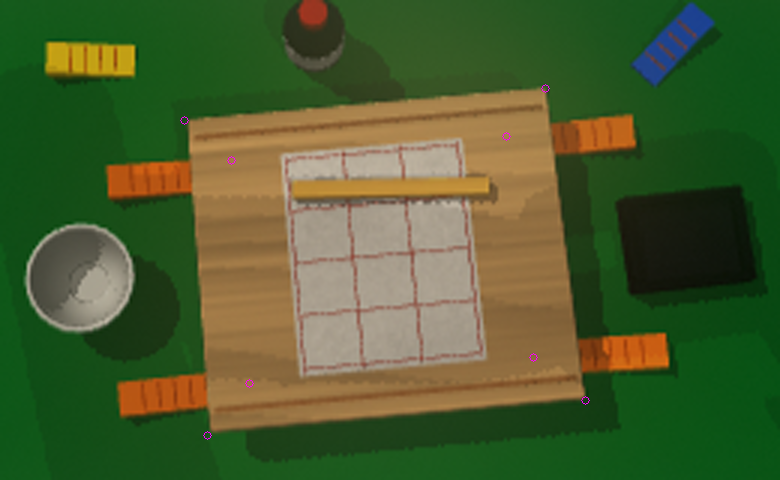

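Request:
carry_out --commands '[{"fingers": 0,"dx": 12.05,"dy": -8.7,"dz": 3.1,"rz": 1.92},{"fingers": 0,"dx": 12.05,"dy": -8.7,"dz": 3.1,"rz": 1.92},{"fingers": 0,"dx": 12.05,"dy": -8.7,"dz": 3.1,"rz": 1.92},{"fingers": 0,"dx": 12.05,"dy": -8.7,"dz": 3.1,"rz": 1.92},{"fingers": 0,"dx": 12.05,"dy": -8.7,"dz": 3.1,"rz": 1.92},{"fingers": 0,"dx": 12.05,"dy": -8.7,"dz": 3.1,"rz": 1.92},{"fingers": 0,"dx": 12.05,"dy": -8.7,"dz": 3.1,"rz": 1.92},{"fingers": 0,"dx": 12.05,"dy": -8.7,"dz": 3.1,"rz": 1.92},{"fingers": 0,"dx": 12.05,"dy": -8.7,"dz": 3.1,"rz": 1.92},{"fingers": 0,"dx": 12.05,"dy": -8.7,"dz": 3.1,"rz": 1.92}]'

```text
invalid input
```

Request:
carry_out --commands '[{"fingers": 0.0,"dx": 1.0,"dy": -0.7,"dz": 0.0,"rx": 0.0,"ry": 0.0,"rz": 0.9}]'

```text
time: 2.08
ee_pos: [0.2579, -0.4922, 0.1944]
orientation: [0.001, 0.991, 0.133, -0.0]
ft_force: [0.1, 0.6, 0.3]
gripper_width: 0.816
```

Request:
carry_out --commands '[{"fingers": 0,"dx": 9.64,"dy": -9.73,"dz": 3.1,"rx": 0,"ry": 0,"rz": 0.98},{"fingers": 0,"dx": 9.64,"dy": -9.73,"dz": 3.1,"rx": 0,"ry": 0,"rz": 0.98},{"fingers": 0,"dx": 9.64,"dy": -9.73,"dz": 3.1,"rx": 0,"ry": 0,"rz": 0.98},{"fingers": 0,"dx": 9.64,"dy": -9.73,"dz": 3.1,"rx": 0,"ry": 0,"rz": 0.98},{"fingers": 0,"dx": 9.64,"dy": -9.73,"dz": 3.1,"rx": 0,"ry": 0,"rz": 0.98},{"fingers": 0,"dx": 9.64,"dy": -9.73,"dz": 3.1,"rx": 0,"ry": 0,"rz": 0.98},{"fingers": 0,"dx": 9.64,"dy": -9.73,"dz": 3.1,"rx": 0,"ry": 0,"rz": 0.98},{"fingers": 0,"dx": 9.64,"dy": -9.73,"dz": 3.1,"rx": 0,"ry": 0,"rz": 0.98},{"fingers": 0,"dx": 9.64,"dy": -9.73,"dz": 3.1,"rx": 0,"ry": 0,"rz": 0.98}]'

```text
time: 3.2
ee_pos: [0.4582, -0.132, 0.1016]
orientation: [0.0, 0.999, 0.052, 0.0]
ft_force: [0.4, 0.1, -0.5]
gripper_width: 0.001
```

Request:
carry_out --commands '[{"fingers": 0,"dx": 0,"dy": 0,"dz": 0.8,"rx": 0,"ry": 0,"rz": 0},{"fingers": 0,"dx": 0,"dy": 0,"dz": 1.4,"rx": 0,"ry": 0,"rz": 0},{"fingers": 0,"dx": 0,"dy": 0,"dz": 1.6,"rx": 0,"ry": 0,"rz": 0},{"fingers": 0,"dx": 0,"dy": 0,"dz": 1.7,"rx": 0,"ry": 0,"rz": 0},{"fingers": 0,"dx": 0,"dy": 0,"dz": 1.74,"rx": 0,"ry": 0,"rz": 0},{"fingers": 0,"dx": 0,"dy": 0,"dz": 1.74,"rx": 0,"ry": 0,"rz": 0}]'

```text
time: 3.95
ee_pos: [0.4586, -0.132, 0.0497]
orientation: [0.0, 0.999, 0.051, 0.0]
ft_force: [-0.6, -1.0, -1.0]
gripper_width: 0.001
```

Request:
carry_out --commands '[{"fingers": 0,"dx": 0,"dy": 0,"dz": 0.03,"rx": 0,"ry": 0,"rz": 0},{"fingers": 0,"dx": 0,"dy": 0,"dz": 0.07,"rx": 0,"ry": 0,"rz": 0},{"fingers": 0,"dx": 0,"dy": 0,"dz": 0.07,"rx": 0,"ry": 0,"rz": 0}]'

```text
time: 4.32
ee_pos: [0.4581, -0.1315, 0.047]
orientation: [-0.0, 0.999, 0.051, -0.0]
ft_force: [0.1, -0.5, -0.7]
gripper_width: 0.002
```

Request:
carry_out --commands '[{"fingers": 0,"dx": 0,"dy": 0,"dz": 0.05,"rx": 0,"ry": 0,"rz": 0},{"fingers": 0,"dx": 0,"dy": 0,"dz": 0.07,"rx": 0,"ry": 0,"rz": 0},{"fingers": 0,"dx": 0,"dy": 0,"dz": 0.07,"rx": 0,"ry": 0,"rz": 0}]'

```text
time: 4.7
ee_pos: [0.458, -0.1316, 0.0449]
orientation: [-0.0, 0.999, 0.051, -0.0]
ft_force: [0.3, 0.5, 0.9]
gripper_width: -0.002
```

```bash
python3 - <<'E'
from h import *
for i in range(4):
    s=snapshot("side"); st=sense(); print(st["ft_force"].round(2),st["ee_pos"].round(4),st["gripper_width"])
im=cv2.resize(s["img"][160:330,210:410],None,fx=4,fy=3.5,interpolation=cv2.INTER_CUBIC)
cv2.imwrite("pics/c1.png",im[:,:,::-1])
E
```

```text
[-0.33  0.24  0.62] [ 0.4581 -0.1316  0.0449] 0.004348941730991595
[-0.07 -0.32 -0.05] [ 0.4581 -0.1317  0.045 ] -0.001363163568226194
[-0.87  0.    0.47] [ 0.4581 -0.1317  0.045 ] 0.0017949458001294484
[-0.85 -0.09 -0.24] [ 0.4582 -0.1317  0.045 ] 0.0005585399132751968
```

View pics/c1.png

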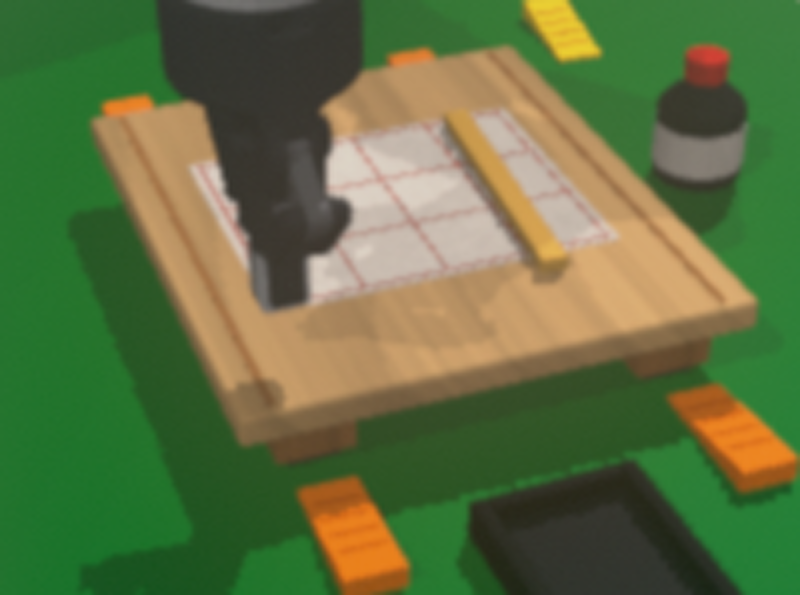

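```bash
python3 - <<'E'
from h import *
st=sense(); e=st["ee_pos"]
s=snapshot("side"); print("side tcp proj",proj(s,e), [ (z,proj(s,[e[0],e[1],z]).round(1)) for z in(.06,.07,.08)], world(s,(280,246),.05))
t=snapshot("top"); print("top",proj(t,e),proj(t,e+[0,0,.02]))
a=cv2.resize(s["img"][210:290,240:330],None,fx=4,fy=4)[:,:,::-1].copy(); b=cv2.resize(t["img"][200:280,340:430],None,fx=4,fy=4)[:,:,::-1].copy()
for im,c,o in((a,s,(240,210)),(b,t,(340,200))):
    for dz in (0,.02):cv2.circle(im,tuple(int(v) for v in (proj(c,e+[0,0,dz])-o+.5)*4),5,(255,0,255),1)
cv2.imwrite("pics/c2.png",np.hstack([a,b]))
E
```

```text
side tcp proj [281.41746495 261.98248961] [(0.06, array([281. , 255.2])), (0.07, array([280.7, 250.6])), (0.08, array([280.4, 246. ]))] [ 0.46363792 -0.09500192  0.05      ]
top [385.84017127 249.51809864] [387.30873925 248.98120322]
```

View pics/c2.png

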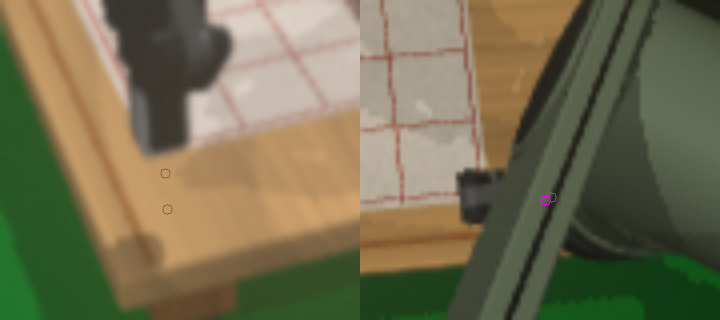

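The side picture shows the fingertip at about (280,247), but the reported TCP projects to (281,262). The tip is hovering roughly 25–30 mm above the board. I'll keep descending in small steps and watch the force.

Request:
carry_out --commands '[{"fingers": 0,"dx": 0,"dy": 0,"dz": 0.1,"rx": 0,"ry": 0,"rz": 0},{"fingers": 0,"dx": 0,"dy": 0,"dz": 0.2,"rx": 0,"ry": 0,"rz": 0},{"fingers": 0,"dx": 0,"dy": 0,"dz": 0.3,"rx": 0,"ry": 0,"rz": 0},{"fingers": 0,"dx": 0,"dy": 0,"dz": 0.4,"rx": 0,"ry": 0,"rz": 0},{"fingers": 0,"dx": 0,"dy": 0,"dz": 0.4,"rx": 0,"ry": 0,"rz": 0}]'

```text
time: 5.62
ee_pos: [0.4578, -0.1315, 0.0326]
orientation: [-0.0, 0.999, 0.051, -0.0]
ft_force: [-0.4, 0.1, 0.3]
gripper_width: 0.002
```

Request:
carry_out --commands '[{"fingers": 0,"dx": 0,"dy": 0,"dz": 0.08,"rx": 0,"ry": 0,"rz": 0},{"fingers": 0,"dx": 0,"dy": 0,"dz": 0.16,"rx": 0,"ry": 0,"rz": 0},{"fingers": 0,"dx": 0,"dy": 0,"dz": 0.2,"rx": 0,"ry": 0,"rz": 0},{"fingers": 0,"dx": 0,"dy": 0,"dz": 0.2,"rx": 0,"ry": 0,"rz": 0}]'

```text
time: 6.12
ee_pos: [0.458, -0.1316, 0.0269]
orientation: [-0.0, 0.999, 0.051, -0.0]
ft_force: [0.0, -0.4, 0.4]
gripper_width: -0.002
```

```bash
python3 - <<'E'
from h import *
e=sense()["ee_pos"]; s=snapshot("side")
a=cv2.resize(s["img"][190:290,230:350],None,fx=6,fy=6)[:,:,::-1].copy()
print(proj(s,e), e)
cv2.imwrite("pics/c3.png",a)
E
```

```text
[281.83017451 269.94975971] [ 0.45801704 -0.1315863   0.02685946]
```

View pics/c3.png

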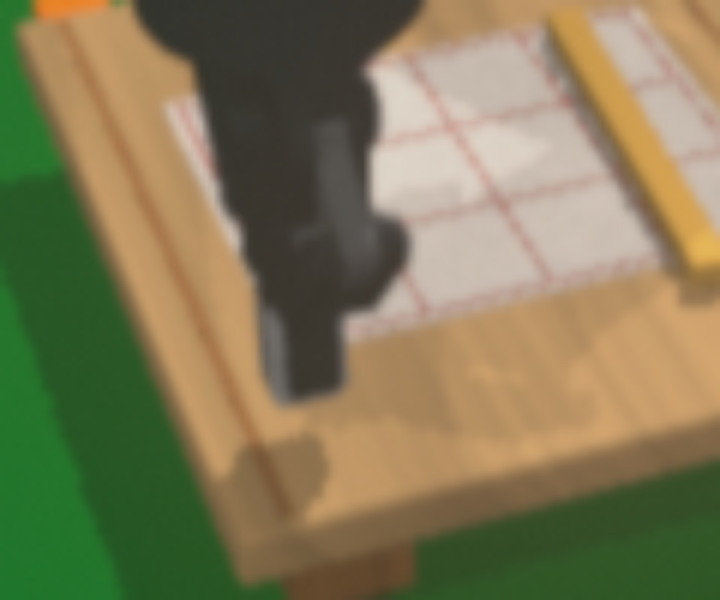

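The tip now shows at (280,257), so it is still about 8–10 mm above the board. That means the true tip height is about 30 mm above the reported TCP, and I'll calibrate it by contact.

Request:
carry_out --commands '[{"fingers": 0,"dx": 0,"dy": 0,"dz": 0.1,"rx": 0,"ry": 0,"rz": 0},{"fingers": 0,"dx": 0,"dy": 0,"dz": 0.16,"rx": 0,"ry": 0,"rz": 0},{"fingers": 0,"dx": 0,"dy": 0,"dz": 0.18,"rx": 0,"ry": 0,"rz": 0}]'

```text
time: 6.55
ee_pos: [0.458, -0.1316, 0.0214]
orientation: [-0.0, 0.999, 0.051, -0.0]
ft_force: [0.5, -0.9, 0.1]
gripper_width: 0.002
```

Request:
carry_out --commands '[{"fingers": 0,"dx": 0,"dy": 0,"dz": 0.05,"rx": 0,"ry": 0,"rz": 0},{"fingers": 0,"dx": 0,"dy": 0,"dz": 0.05,"rx": 0,"ry": 0,"rz": 0}]'

```text
time: 6.8
ee_pos: [0.458, -0.1316, 0.0199]
orientation: [-0.0, 0.999, 0.051, -0.0]
ft_force: [-0.0, -0.2, 0.2]
gripper_width: 0.006
```

Request:
carry_out --commands '[{"fingers": 0,"dx": 0,"dy": 0,"dz": 0.04,"rx": 0,"ry": 0,"rz": 0},{"fingers": 0,"dx": 0,"dy": 0,"dz": 0.04,"rx": 0,"ry": 0,"rz": 0}]'

```text
time: 7.05
ee_pos: [0.458, -0.1316, 0.0188]
orientation: [-0.0, 0.999, 0.051, -0.0]
ft_force: [-0.2, -0.1, -0.5]
gripper_width: -0.004
```

Request:
carry_out --commands '[{"fingers": 0,"dx": 0,"dy": 0,"dz": 0.03,"rx": 0,"ry": 0,"rz": 0},{"fingers": 0,"dx": 0,"dy": 0,"dz": 0.05,"rx": 0,"ry": 0,"rz": 0}]'

```text
time: 7.3
ee_pos: [0.4581, -0.1316, 0.0173]
orientation: [-0.0, 0.999, 0.051, -0.0]
ft_force: [0.2, -0.2, -0.1]
gripper_width: -0.0
```

Request:
carry_out --commands '[{"fingers": 0,"dx": 0,"dy": 0,"dz": 0.03,"rx": 0,"ry": 0,"rz": 0},{"fingers": 0,"dx": 0,"dy": 0,"dz": 0.05,"rx": 0,"ry": 0,"rz": 0}]'

```text
time: 7.55
ee_pos: [0.4581, -0.1316, 0.0158]
orientation: [-0.0, 0.999, 0.051, -0.0]
ft_force: [0.5, -0.2, 0.1]
gripper_width: -0.001
```

Request:
carry_out --commands '[{"fingers": 0,"dx": 0,"dy": 0,"dz": 0.03,"rx": 0,"ry": 0,"rz": 0},{"fingers": 0,"dx": 0,"dy": 0,"dz": 0.05,"rx": 0,"ry": 0,"rz": 0}]'

```text
time: 7.8
ee_pos: [0.4581, -0.1316, 0.0143]
orientation: [-0.0, 0.999, 0.051, -0.0]
ft_force: [0.0, 0.4, -0.1]
gripper_width: -0.0
```

```bash
python3 - <<'E'
from h import *
st=sense();e=st["ee_pos"]; s=snapshot("side")
a=cv2.resize(s["img"][190:290,230:350],None,fx=6,fy=6)[:,:,::-1].copy()
print(proj(s,e), e, st["tau"])
cv2.imwrite("pics/c4.png",a)
E
```

```text
[282.221639   275.36148121] [ 0.45808479 -0.1316409   0.01431075] [-1.05189065e-03 -3.27183545e+01 -2.22099030e+01  8.40539815e-05
  7.24503989e-03 -3.04161176e-06]
```

View pics/c4.png

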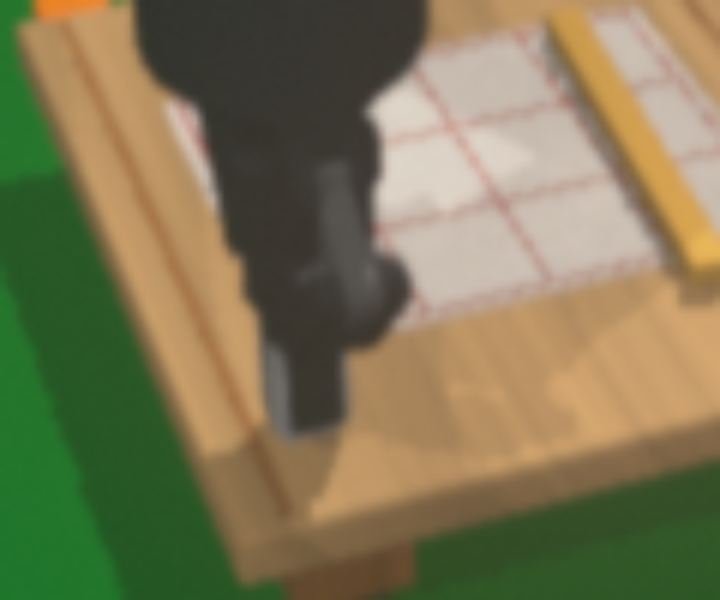

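The tip is now at (282,262) with a small shadow gap left, about 6 mm more to go.

Request:
carry_out --commands '[{"fingers": 0,"dx": 0,"dy": 0,"dz": 0.06,"rx": 0,"ry": 0,"rz": 0},{"fingers": 0,"dx": 0,"dy": 0,"dz": 0.1,"rx": 0,"ry": 0,"rz": 0}]'

```text
time: 8.1
ee_pos: [0.4583, -0.1318, 0.0131]
orientation: [-0.0, 0.999, 0.051, -0.0]
ft_force: [-5.9, 3.4, 20.6]
gripper_width: 0.003
```

Request:
carry_out --commands '[{"fingers": 0,"dx": 0,"dy": 0,"dz": 0.03,"rx": 0,"ry": 0,"rz": 0},{"fingers": 0,"dx": 0,"dy": 0,"dz": 0.05,"rx": 0,"ry": 0,"rz": 0}]'

```text
time: 8.35
ee_pos: [0.4583, -0.1318, 0.013]
orientation: [-0.0, 0.999, 0.052, -0.001]
ft_force: [-9.8, 4.3, 29.6]
gripper_width: -0.004
```

Request:
carry_out --commands '[{"fingers": 0,"dx": 0,"dy": 0,"dz": 0.03,"rx": 0,"ry": 0,"rz": 0},{"fingers": 0,"dx": 0,"dy": 0,"dz": 0.05,"rx": 0,"ry": 0,"rz": 0}]'

```text
time: 8.6
ee_pos: [0.4583, -0.1318, 0.013]
orientation: [-0.0, 0.999, 0.052, -0.001]
ft_force: [-14.2, 5.2, 39.5]
gripper_width: 0.001
```

Request:
carry_out --commands '[{"fingers": 0,"dx": 0,"dy": 0,"dz": 0.03,"rx": 0,"ry": 0,"rz": 0},{"fingers": 0,"dx": 0,"dy": 0,"dz": 0.05,"rx": 0,"ry": 0,"rz": 0}]'

```text
time: 8.85
ee_pos: [0.4583, -0.1318, 0.0129]
orientation: [-0.0, 0.999, 0.052, -0.001]
ft_force: [-18.8, 7.4, 51.6]
gripper_width: 0.0
```

Contact is at a reported z of 0.0135, and the corner doesn't give: under 1 mm at 50 N. Near-right is firm. I shouldn't have batched those press steps, so from here I'll make force moves one at a time. Backing off and going to far-right.

Request:
carry_out --commands '[{"fingers": 0,"dx": 0,"dy": 0,"dz": -0.5,"rx": 0,"ry": 0,"rz": 0},{"fingers": 0,"dx": 0,"dy": 0,"dz": -0.95,"rx": 0,"ry": 0,"rz": 0},{"fingers": 0,"dx": 5.67,"dy": 0,"dz": -0.95,"rx": 0,"ry": 0,"rz": 0},{"fingers": 0,"dx": 5.67,"dy": 0,"dz": -0.95,"rx": 0,"ry": 0,"rz": 0},{"fingers": 0,"dx": 5.67,"dy": 0,"dz": -0.95,"rx": 0,"ry": 0,"rz": 0},{"fingers": 0,"dx": 5.67,"dy": 0,"dz": -0.95,"rx": 0,"ry": 0,"rz": 0},{"fingers": 0,"dx": 5.67,"dy": 0,"dz": -0.95,"rx": 0,"ry": 0,"rz": 0}]'

```text
time: 9.72
ee_pos: [0.626, -0.1139, 0.0343]
orientation: [-0.0, 0.999, 0.051, -0.001]
ft_force: [-0.5, -0.5, -0.9]
gripper_width: 0.001
```

Request:
carry_out --commands '[{"fingers": 0,"dx": 0,"dy": 0,"dz": 0.4,"rx": 0,"ry": 0,"rz": 0},{"fingers": 0,"dx": 0,"dy": 0,"dz": 0.6,"rx": 0,"ry": 0,"rz": 0},{"fingers": 0,"dx": 0,"dy": 0,"dz": 0.64,"rx": 0,"ry": 0,"rz": 0},{"fingers": 0,"dx": 0,"dy": 0,"dz": 0.64,"rx": 0,"ry": 0,"rz": 0}]'

```text
time: 10.22
ee_pos: [0.6271, -0.1143, 0.0161]
orientation: [-0.0, 0.999, 0.051, -0.0]
ft_force: [-0.0, 0.6, 0.1]
gripper_width: -0.001
```

Request:
carry_out --commands '[{"fingers": 0,"dx": 0,"dy": 0,"dz": 0.05,"rx": 0,"ry": 0,"rz": 0},{"fingers": 0,"dx": 0,"dy": 0,"dz": 0.1,"rx": 0,"ry": 0,"rz": 0},{"fingers": 0,"dx": 0,"dy": 0,"dz": 0.1,"rx": 0,"ry": 0,"rz": 0}]'

```text
time: 10.6
ee_pos: [0.6275, -0.1142, 0.0133]
orientation: [0.0, 0.999, 0.051, 0.0]
ft_force: [-0.1, -0.2, -0.3]
gripper_width: -0.002
```

Request:
carry_out --commands '[{"fingers": 0,"dx": 0,"dy": 0,"dz": 0.05,"rx": 0,"ry": 0,"rz": 0},{"fingers": 0,"dx": 0,"dy": 0,"dz": 0.05,"rx": 0,"ry": 0,"rz": 0}]'

```text
time: 10.85
ee_pos: [0.6275, -0.1143, 0.0132]
orientation: [0.0, 0.999, 0.051, 0.0]
ft_force: [-3.4, 0.7, 7.7]
gripper_width: 0.002
```

Far-right is firm: 7.7 N with no sinking. Next is far-left.

Request:
carry_out --commands '[{"fingers": 0,"dx": 0,"dy": 0,"dz": -0.7,"rx": 0,"ry": 0,"rz": 0},{"fingers": 0,"dx": 0,"dy": -2,"dz": -0.75,"rx": 0,"ry": 0,"rz": 0},{"fingers": 0,"dx": 0,"dy": -7.07,"dz": -0.75,"rx": 0,"ry": 0,"rz": 0},{"fingers": 0,"dx": 0,"dy": -7.07,"dz": -0.75,"rx": 0,"ry": 0,"rz": 0},{"fingers": 0,"dx": 0,"dy": -7.07,"dz": -0.75,"rx": 0,"ry": 0,"rz": 0},{"fingers": 0,"dx": 0,"dy": -7.07,"dz": -0.75,"rx": 0,"ry": 0,"rz": 0},{"fingers": 0,"dx": 0,"dy": -7.07,"dz": -0.5,"rx": 0,"ry": 0,"rz": 0},{"fingers": 0,"dx": 0,"dy": -7.07,"dz": -0.15,"rx": 0,"ry": 0,"rz": 0},{"fingers": 0,"dx": 0,"dy": -7.07,"dz": -0.1,"rx": 0,"ry": 0,"rz": 0}]'

```text
time: 11.98
ee_pos: [0.6044, 0.0954, 0.013]
orientation: [0.0, 0.999, 0.05, -0.002]
ft_force: [0.1, 0.2, 0.5]
gripper_width: 0.002
```

Request:
carry_out --commands '[{"fingers": 0,"dx": 0,"dy": 0,"dz": 0.05,"rx": 0,"ry": 0,"rz": 0},{"fingers": 0,"dx": 0,"dy": 0,"dz": 0.05,"rx": 0,"ry": 0,"rz": 0}]'

```text
time: 12.22
ee_pos: [0.6057, 0.0963, 0.0132]
orientation: [0.0, 0.999, 0.051, 0.0]
ft_force: [-0.2, 0.3, -0.2]
gripper_width: 0.005
```

Request:
carry_out --commands '[{"fingers": 0,"dx": 0,"dy": 0,"dz": 0.05,"rx": 0,"ry": 0,"rz": 0},{"fingers": 0,"dx": 0,"dy": 0,"dz": 0.05,"rx": 0,"ry": 0,"rz": 0}]'

```text
time: 12.48
ee_pos: [0.6063, 0.0967, 0.0122]
orientation: [0.0, 0.999, 0.051, 0.001]
ft_force: [-0.6, -0.9, 2.7]
gripper_width: 0.0
```

Request:
carry_out --commands '[{"fingers": 0,"dx": 0,"dy": 0,"dz": 0.05,"rx": 0,"ry": 0,"rz": 0},{"fingers": 0,"dx": 0,"dy": 0,"dz": 0.05,"rx": 0,"ry": 0,"rz": 0}]'

```text
time: 12.72
ee_pos: [0.6066, 0.097, 0.0108]
orientation: [-0.0, 0.999, 0.051, 0.001]
ft_force: [1.2, 0.9, 2.4]
gripper_width: -0.003
```

Far-left is sinking at about 2.5 N, so it's the loose corner. Pressing a little further.

Request:
carry_out --commands '[{"fingers": 0,"dx": 0,"dy": 0,"dz": 0.05,"rx": 0,"ry": 0,"rz": 0},{"fingers": 0,"dx": 0,"dy": 0,"dz": 0.09,"rx": 0,"ry": 0,"rz": 0},{"fingers": 0,"dx": 0,"dy": 0,"dz": 0.09,"rx": 0,"ry": 0,"rz": 0}]'

```text
time: 13.1
ee_pos: [0.6063, 0.097, 0.0078]
orientation: [-0.0, 0.999, 0.051, 0.001]
ft_force: [2.6, 1.9, 3.7]
gripper_width: -0.004
```

The corner sank 5 mm at 3.7 N, so far-left is confirmed. I'll release, move out beyond the tail of its orange wedge, and stop above wedge height to look.

Request:
carry_out --commands '[{"fingers": 0,"dx": 0,"dy": 0,"dz": -0.2,"rx": 0,"ry": 0,"rz": 0},{"fingers": 0,"dx": 0,"dy": 0,"dz": -0.8,"rx": 0,"ry": 0,"rz": 0},{"fingers": 0,"dx": 0.08,"dy": -2,"dz": -0.95,"rx": 0,"ry": 0,"rz": 0},{"fingers": 0,"dx": 0.08,"dy": -4.17,"dz": -0.95,"rx": 0,"ry": 0,"rz": 0},{"fingers": 0,"dx": 0.08,"dy": -4.17,"dz": -0.95,"rx": 0,"ry": 0,"rz": 0},{"fingers": 0,"dx": 0.08,"dy": -4.17,"dz": -0.95,"rx": 0,"ry": 0,"rz": 0},{"fingers": 0,"dx": 0.08,"dy": -4.17,"dz": 0.0,"rx": 0,"ry": 0,"rz": 0},{"fingers": 0,"dx": 0.08,"dy": -4.17,"dz": 0.6,"rx": 0,"ry": 0,"rz": 0},{"fingers": 0,"dx": 0.08,"dy": -4.17,"dz": 0.6,"rx": 0,"ry": 0,"rz": 0}]'

```text
time: 14.22
ee_pos: [0.593, 0.2197, -0.0129]
orientation: [0.001, 0.999, 0.05, -0.003]
ft_force: [-0.3, -0.9, -0.5]
gripper_width: 0.0
```

```bash
python3 - <<'E'
from h import *
st=sense();e=st["ee_pos"]; s=snapshot("side");t=snapshot("top")
q=e+[0,0,.036]; print(e,proj(s,q),proj(t,q))
a=cv2.resize(s["img"][140:240,240:360],None,fx=4,fy=4)[:,:,::-1].copy(); b=cv2.resize(t["img"][140:240,220:300],None,fx=4,fy=4)[:,:,::-1].copy()
for im,c,o in((a,s,(240,140)),(b,t,(220,140))): cv2.circle(im,tuple(int(v) for v in (proj(c,q)-o+.5)*4),5,(255,0,255),1)
cv2.imwrite("pics/c5.png",np.hstack([a,b]))
E
```

```text
[ 0.59301781  0.21965565 -0.01288637] [306.35838439 165.82988338] [233.76935856 191.96368869]
```

View pics/c5.png

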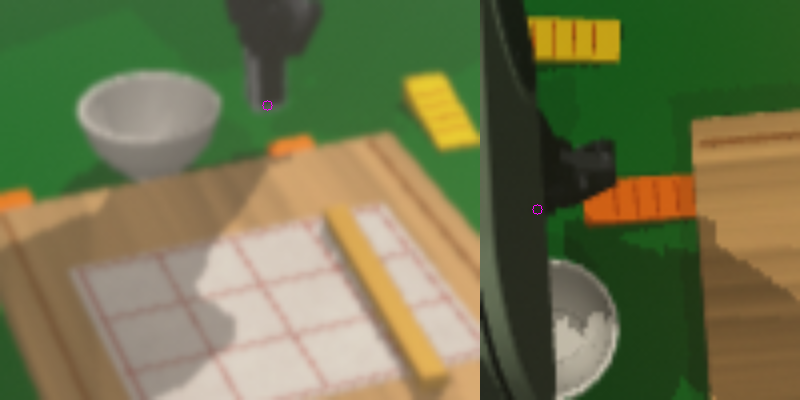

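The corrected tip projection matches the side view at (306,166). In the top view the wedge tail is at about (246,190) and the tool sits about 28 mm outside it. Lowering to push height.

Request:
carry_out --commands '[{"fingers": 0,"dx": 0.1,"dy": 0,"dz": 0.3,"rx": 0,"ry": 0,"rz": 0},{"fingers": 0,"dx": 0.1,"dy": 0,"dz": 0.5,"rx": 0,"ry": 0,"rz": 0},{"fingers": 0,"dx": 0.1,"dy": 0,"dz": 0.5,"rx": 0,"ry": 0,"rz": 0},{"fingers": 0,"dx": 0.1,"dy": 0,"dz": 0.5,"rx": 0,"ry": 0,"rz": 0}]'

```text
time: 14.82
ee_pos: [0.5981, 0.2218, -0.0255]
orientation: [0.0, 0.999, 0.051, 0.0]
ft_force: [0.2, -0.1, 1.0]
gripper_width: 0.0
```

Request:
carry_out --commands '[{"fingers": 0,"dx": 0,"dy": 0,"dz": 0.1,"rx": 0,"ry": 0,"rz": 0},{"fingers": 0,"dx": 0,"dy": 0.2,"dz": 0.1,"rx": 0,"ry": 0,"rz": 0},{"fingers": 0,"dx": 0,"dy": 0.4,"dz": 0.1,"rx": 0,"ry": 0,"rz": 0},{"fingers": 0,"dx": 0,"dy": 0.6,"dz": 0.1,"rx": 0,"ry": 0,"rz": 0},{"fingers": 0,"dx": 0,"dy": 0.8,"dz": 0.1,"rx": 0,"ry": 0,"rz": 0},{"fingers": 0,"dx": 0,"dy": 0.9,"dz": 0.1,"rx": 0,"ry": 0,"rz": 0}]'

```text
time: 15.58
ee_pos: [0.601, 0.1944, -0.0284]
orientation: [-0.0, 0.999, 0.051, 0.0]
ft_force: [0.6, 0.1, -0.6]
gripper_width: -0.002
```

```bash
cat > wd.py <<'E'
from h import *
st=sense();p=np.array([.5342,-.0207,.0954]);cs,sn=np.cos(p[2]),np.sin(p[2]);Rm=np.array([[cs,-sn],[sn,cs]])
print("tool stand-frame",(st["ee_pos"][:2]-p[:2])@Rm*1e3,st["ft_force"].round(1))
t=snapshot("top");m=cv2.inRange(cv2.cvtColor(t["img"],cv2.COLOR_RGB2HSV),(5,190,110),(14,255,255));n,lab,stt,cen=cv2.connectedComponentsWithStats(m)
for i in range(1,n):
    if stt[i,4]<25: continue
    ys,xs=np.where(lab==i); d=(np.array([world(t,(u,v),.008)[:2] for u,v in zip(xs,ys)])-p[:2])@Rm*1e3
    print(cen[i].round(),stt[i,4],"x",d[:,0].min().round(1),d[:,0].max().round(1),"y",d[:,1].min().round(1),d[:,1].max().round(1))
E
python3 wd.py
```

```text
tool stand-frame [ 87.02363708 207.73305953] [ 0.6  0.1 -0.6]
[314. 133.] 64 x 203.6 224.5 y 21.9 42.3
[408. 175.] 281 x 75.5 102.1 y -214.8 -150.5
[265. 190.] 159 x 72.5 96.7 y 141.7 191.0
[417. 247.] 304 x -98.2 -73.1 y -216.6 -149.4
[264. 261.] 315 x -98.1 -72.7 y 142.1 208.9
```

Request:
carry_out --commands '[{"fingers": 0,"dx": 0,"dy": 0.15,"dz": 0,"rx": 0,"ry": 0,"rz": 0},{"fingers": 0,"dx": 0,"dy": 0.3,"dz": 0,"rx": 0,"ry": 0,"rz": 0},{"fingers": 0,"dx": 0,"dy": 0.3,"dz": 0,"rx": 0,"ry": 0,"rz": 0}]'

```text
time: 16.0
ee_pos: [0.6019, 0.1855, -0.0285]
orientation: [0.0, 0.999, 0.051, -0.0]
ft_force: [-0.5, -0.3, -0.4]
gripper_width: -0.0
```

Request:
carry_out --commands '[{"fingers": 0,"dx": 0,"dy": 0.1,"dz": 0,"rx": 0,"ry": 0,"rz": 0},{"fingers": 0,"dx": 0,"dy": 0.2,"dz": 0,"rx": 0,"ry": 0,"rz": 0},{"fingers": 0,"dx": 0,"dy": 0.2,"dz": 0,"rx": 0,"ry": 0,"rz": 0}]'

```text
time: 16.38
ee_pos: [0.6024, 0.1797, -0.0285]
orientation: [0.0, 0.999, 0.051, -0.0]
ft_force: [-0.6, -0.8, 0.2]
gripper_width: 0.001
```

Request:
carry_out --commands '[{"fingers": 0,"dx": 0,"dy": 0.05,"dz": 0,"rx": 0,"ry": 0,"rz": 0},{"fingers": 0,"dx": 0,"dy": 0.1,"dz": 0,"rx": 0,"ry": 0,"rz": 0},{"fingers": 0,"dx": 0,"dy": 0.1,"dz": 0,"rx": 0,"ry": 0,"rz": 0}]'

```text
time: 16.75
ee_pos: [0.6028, 0.1768, -0.0285]
orientation: [0.0, 0.999, 0.051, -0.0]
ft_force: [0.3, 0.3, -0.3]
gripper_width: -0.001
```

```bash
python3 wd.py
```

```text
tool stand-frame [ 87.08542479 190.09332128] [ 0.3  0.3 -0.3]
[314. 133.] 64 x 203.6 224.5 y 21.9 42.3
[408. 175.] 280 x 75.5 102.1 y -214.8 -150.5
[268. 190.] 75 x 72.9 91.1 y 141.9 169.3
[417. 247.] 305 x -98.2 -73.1 y -216.6 -149.4
[267. 261.] 259 x -98.1 -72.7 y 142.1 196.9
```

Request:
carry_out --commands '[{"fingers": 0,"dx": 0,"dy": 0.06,"dz": 0,"rx": 0,"ry": 0,"rz": 0},{"fingers": 0,"dx": 0,"dy": 0.06,"dz": 0,"rx": 0,"ry": 0,"rz": 0}]'

```text
time: 17.05
ee_pos: [0.603, 0.1751, -0.0285]
orientation: [0.0, 0.999, 0.051, -0.0]
ft_force: [0.2, 1.6, 0.0]
gripper_width: 0.001
```

Request:
carry_out --commands '[{"fingers": 0,"dx": 0,"dy": 0.05,"dz": 0,"rx": 0,"ry": 0,"rz": 0},{"fingers": 0,"dx": 0,"dy": 0.05,"dz": 0,"rx": 0,"ry": 0,"rz": 0}]'

```text
time: 17.3
ee_pos: [0.6031, 0.1736, -0.0285]
orientation: [0.0, 0.999, 0.051, 0.0]
ft_force: [0.3, -0.3, 0.1]
gripper_width: 0.002
```

Request:
carry_out --commands '[{"fingers": 0,"dx": 0,"dy": 0.05,"dz": 0,"rx": 0,"ry": 0,"rz": 0},{"fingers": 0,"dx": 0,"dy": 0.05,"dz": 0,"rx": 0,"ry": 0,"rz": 0}]'

```text
time: 17.55
ee_pos: [0.6033, 0.1721, -0.0285]
orientation: [0.0, 0.999, 0.051, -0.0]
ft_force: [-0.2, -0.2, 0.1]
gripper_width: 0.0
```

```bash
python3 - <<'E'
from h import *
s=snapshot("side");t=snapshot("top")
q=sense()["ee_pos"]+[0,0,.036]
a=cv2.resize(s["img"][150:230,270:370],None,fx=4,fy=4)[:,:,::-1].copy(); b=cv2.resize(t["img"][160:220,230:300],None,fx=5,fy=5)[:,:,::-1].copy()
for im,c,o,f in((a,s,(270,150),4),(b,t,(230,160),5)): cv2.circle(im,tuple(int(v) for v in (proj(c,q)-o+.5)*f),5,(255,0,255),1)
b=cv2.resize(b,(373,320))
cv2.imwrite("pics/c6.png",np.hstack([a,b]))
E
```

```text
(no output)
```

View pics/c6.png

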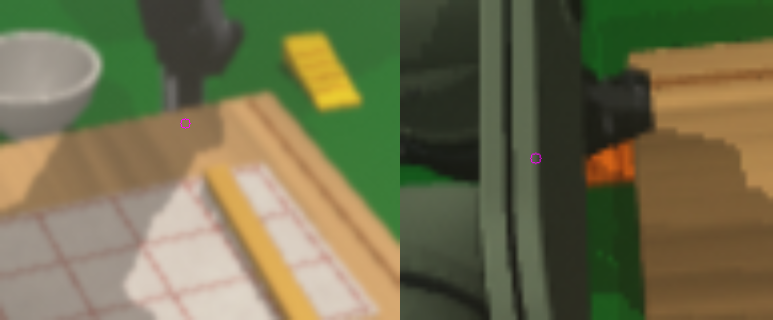

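The tool is right behind the wedge, with the tip hidden by the board edge in the side view. In the top view a little orange still shows by the board. I'll keep pushing until the force rises.

Request:
carry_out --commands '[{"fingers": 0,"dx": 0,"dy": 0.05,"dz": 0,"rx": 0,"ry": 0,"rz": 0},{"fingers": 0,"dx": 0,"dy": 0.05,"dz": 0,"rx": 0,"ry": 0,"rz": 0}]'

```text
time: 17.9
ee_pos: [0.6034, 0.1706, -0.0285]
orientation: [0.0, 0.999, 0.051, 0.0]
ft_force: [0.7, 0.1, -0.5]
gripper_width: 0.005
```

Request:
carry_out --commands '[{"fingers": 0,"dx": 0,"dy": 0.05,"dz": 0,"rx": 0,"ry": 0,"rz": 0},{"fingers": 0,"dx": 0,"dy": 0.05,"dz": 0,"rx": 0,"ry": 0,"rz": 0}]'

```text
time: 18.15
ee_pos: [0.6036, 0.1691, -0.0285]
orientation: [0.0, 0.999, 0.051, 0.0]
ft_force: [-0.9, -0.4, -0.4]
gripper_width: 0.0
```

Request:
carry_out --commands '[{"fingers": 0,"dx": 0,"dy": 0.05,"dz": 0,"rx": 0,"ry": 0,"rz": 0},{"fingers": 0,"dx": 0,"dy": 0.05,"dz": 0,"rx": 0,"ry": 0,"rz": 0}]'

```text
time: 18.4
ee_pos: [0.6037, 0.1676, -0.0285]
orientation: [0.0, 0.999, 0.051, -0.0]
ft_force: [-0.4, -0.3, -0.6]
gripper_width: 0.004
```

Request:
carry_out --commands '[{"fingers": 0,"dx": 0,"dy": 0.05,"dz": 0,"rx": 0,"ry": 0,"rz": 0},{"fingers": 0,"dx": 0,"dy": 0.05,"dz": 0,"rx": 0,"ry": 0,"rz": 0}]'

```text
time: 18.65
ee_pos: [0.6039, 0.1661, -0.0285]
orientation: [0.0, 0.999, 0.051, -0.0]
ft_force: [-0.3, 0.7, 1.5]
gripper_width: -0.007
```

```bash
python3 wd.py; python3 - <<'E'
from h import *
t=snapshot("top");s=snapshot("side")
b=cv2.resize(t["img"][165:215,240:290],None,fx=8,fy=8)[:,:,::-1];a=cv2.resize(s["img"][150:200,290:340],None,fx=8,fy=8)[:,:,::-1]
cv2.imwrite("pics/c7.png",np.hstack([a,b]))
E
```

```text
tool stand-frame [ 87.15221862 179.33089698] [-0.3  0.7  1.5]
[314. 133.] 64 x 203.6 224.5 y 21.9 42.3
[408. 175.] 281 x 75.5 102.1 y -214.8 -150.5
[271. 190.] 29 x 74.5 86.5 y 142.2 154.8
[417. 247.] 305 x -98.2 -73.1 y -216.6 -149.4
[269. 260.] 196 x -97.5 -72.7 y 142.1 183.3
```

View pics/c7.png

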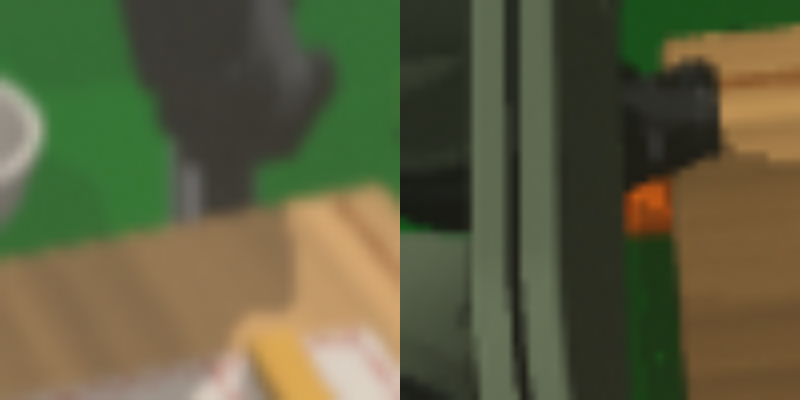

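Both views hide the tail: the side view by the board edge, the top view by the arm. Force will have to decide, in small steps.

Request:
carry_out --commands '[{"fingers": 0,"dx": 0,"dy": 0.05,"dz": 0,"rx": 0,"ry": 0,"rz": 0},{"fingers": 0,"dx": 0,"dy": 0.05,"dz": 0,"rx": 0,"ry": 0,"rz": 0}]'

```text
time: 19.05
ee_pos: [0.604, 0.165, -0.0285]
orientation: [-0.0, 0.999, 0.051, 0.0]
ft_force: [0.2, 1.6, -0.0]
gripper_width: 0.001
```

Request:
carry_out --commands '[{"fingers": 0,"dx": 0,"dy": 0.04,"dz": 0,"rx": 0,"ry": 0,"rz": 0},{"fingers": 0,"dx": 0,"dy": 0.04,"dz": 0,"rx": 0,"ry": 0,"rz": 0}]'

```text
time: 19.3
ee_pos: [0.604, 0.1646, -0.0285]
orientation: [-0.001, 0.999, 0.051, 0.0]
ft_force: [-0.0, 5.5, -0.9]
gripper_width: 0.004
```

Force has risen to 5.5 N and motion has nearly stopped, so it's snug. Backing off and rising to check.

Request:
carry_out --commands '[{"fingers": 0,"dx": 0,"dy": 0,"dz": 0,"rx": 0,"ry": 0,"rz": 0},{"fingers": 0,"dx": 0,"dy": -0.3,"dz": 0,"rx": 0,"ry": 0,"rz": 0},{"fingers": 0,"dx": 0,"dy": -1.0,"dz": 0,"rx": 0,"ry": 0,"rz": 0},{"fingers": 0,"dx": 0,"dy": -2.0,"dz": 0,"rx": 0,"ry": 0,"rz": 0},{"fingers": 0,"dx": 0,"dy": -2.0,"dz": -1.0,"rx": 0,"ry": 0,"rz": 0},{"fingers": 0,"dx": 0,"dy": -2.0,"dz": -2.5,"rx": 0,"ry": 0,"rz": 0},{"fingers": 0,"dx": 0,"dy": -2.0,"dz": -2.5,"rx": 0,"ry": 0,"rz": 0}]'

```text
time: 20.18
ee_pos: [0.6021, 0.2254, 0.0517]
orientation: [-0.001, 0.999, 0.052, 0.005]
ft_force: [1.8, -0.3, 0.0]
gripper_width: 0.001
```

```bash
python3 wd.py; python3 - <<'E'
from h import *
t=snapshot("top")
cv2.imwrite("pics/c8.png",cv2.resize(t["img"][150:220,230:310],None,fx=8,fy=8)[:,:,::-1])
E
```

```text
tool stand-frame [ 91.00414887 238.48935824] [ 1.8 -0.3  0. ]
[314. 133.] 64 x 203.6 224.5 y 21.9 42.3
[408. 175.] 280 x 75.5 102.1 y -214.8 -150.5
[267. 188.] 136 x 72.9 99.4 y 141.7 171.2
[417. 247.] 304 x -98.2 -73.1 y -216.6 -149.4
[264. 261.] 315 x -98.1 -72.7 y 142.1 208.9
```

View pics/c8.png

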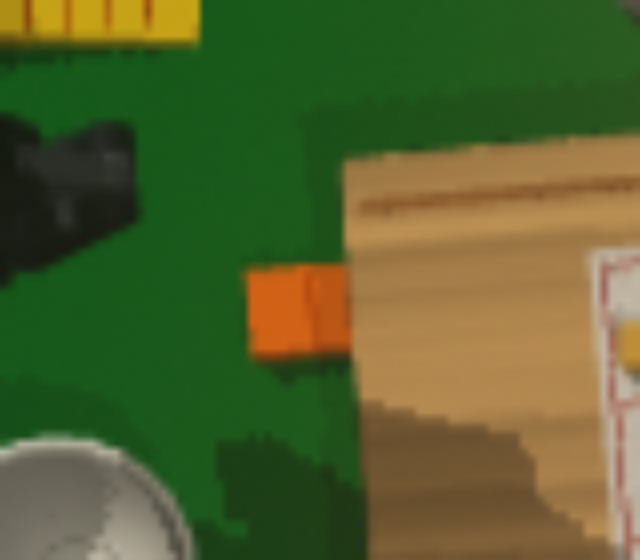

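The wedge tail moved from stand y 208 to 171 mm, about 36.5 mm in, which puts the tip roughly 25–28 mm past the batten end. The other wedges are unmoved. Now going back to the far-left corner for the firm check press.

Request:
carry_out --commands '[{"fingers": 0,"dx": -0.1,"dy": 2,"dz": 0,"rx": 0,"ry": 0,"rz": 0},{"fingers": 0,"dx": -0.1,"dy": 4.28,"dz": 0,"rx": 0,"ry": 0,"rz": 0},{"fingers": 0,"dx": -0.1,"dy": 4.28,"dz": 0,"rx": 0,"ry": 0,"rz": 0},{"fingers": 0,"dx": -0.1,"dy": 4.28,"dz": 0,"rx": 0,"ry": 0,"rz": 0},{"fingers": 0,"dx": -0.1,"dy": 4.28,"dz": 0.6,"rx": 0,"ry": 0,"rz": 0},{"fingers": 0,"dx": -0.1,"dy": 4.28,"dz": 0.9,"rx": 0,"ry": 0,"rz": 0},{"fingers": 0,"dx": -0.1,"dy": 4.28,"dz": 0.9,"rx": 0,"ry": 0,"rz": 0},{"fingers": 0,"dx": -0.1,"dy": 4.28,"dz": 0.9,"rx": 0,"ry": 0,"rz": 0}]'

```text
time: 21.28
ee_pos: [0.6082, 0.0958, 0.0194]
orientation: [-0.0, 0.999, 0.052, -0.0]
ft_force: [0.5, -1.1, -0.7]
gripper_width: 0.001
```

Request:
carry_out --commands '[{"fingers": 0,"dx": 0,"dy": 0,"dz": 0.1,"rx": 0,"ry": 0,"rz": 0},{"fingers": 0,"dx": 0,"dy": 0,"dz": 0.16,"rx": 0,"ry": 0,"rz": 0},{"fingers": 0,"dx": 0,"dy": 0,"dz": 0.16,"rx": 0,"ry": 0,"rz": 0}]'

```text
time: 21.65
ee_pos: [0.6081, 0.0951, 0.0146]
orientation: [-0.0, 0.999, 0.051, -0.0]
ft_force: [0.5, 0.3, 0.4]
gripper_width: 0.003
```

Request:
carry_out --commands '[{"fingers": 0,"dx": 0,"dy": 0,"dz": 0.04,"rx": 0,"ry": 0,"rz": 0},{"fingers": 0,"dx": 0,"dy": 0,"dz": 0.06,"rx": 0,"ry": 0,"rz": 0},{"fingers": 0,"dx": 0,"dy": 0,"dz": 0.06,"rx": 0,"ry": 0,"rz": 0}]'

```text
time: 22.02
ee_pos: [0.6083, 0.0952, 0.0132]
orientation: [0.0, 0.999, 0.051, 0.0]
ft_force: [-1.0, 0.5, 2.1]
gripper_width: -0.002
```

Request:
carry_out --commands '[{"fingers": 0,"dx": 0,"dy": 0,"dz": 0.04,"rx": 0,"ry": 0,"rz": 0},{"fingers": 0,"dx": 0,"dy": 0,"dz": 0.04,"rx": 0,"ry": 0,"rz": 0}]'

```text
time: 22.28
ee_pos: [0.6083, 0.0952, 0.0131]
orientation: [0.0, 0.999, 0.051, 0.0]
ft_force: [-4.0, -0.7, 8.0]
gripper_width: -0.002
```

It's firm now: 8 N at z 0.0131, against 0.0078 when it was loose. Holding briefly, then lifting clear.

Request:
carry_out --commands '[{"fingers": 0,"dx": 0,"dy": 0,"dz": 0.02,"rx": 0,"ry": 0,"rz": 0},{"fingers": 0,"dx": 0,"dy": 0,"dz": 0.02,"rx": 0,"ry": 0,"rz": 0}]'

```text
time: 22.52
ee_pos: [0.6083, 0.0952, 0.013]
orientation: [0.0, 0.999, 0.051, -0.0]
ft_force: [-4.9, -0.8, 11.3]
gripper_width: 0.002
```

Request:
carry_out --commands '[{"fingers": 0,"dx": 0,"dy": 0,"dz": -0.5,"rx": 0,"ry": 0,"rz": 0},{"fingers": 0,"dx": 0,"dy": 0,"dz": -2,"rx": 0,"ry": 0,"rz": 0},{"fingers": 0,"dx": 0,"dy": 0,"dz": -4,"rx": 0,"ry": 0,"rz": 0},{"fingers": 0,"dx": -6,"dy": 0,"dz": -4,"rx": 0,"ry": 0,"rz": 0},{"fingers": 0,"dx": -6,"dy": 0,"dz": -4,"rx": 0,"ry": 0,"rz": 0},{"fingers": 0,"dx": -6,"dy": 0,"dz": -4,"rx": 0,"ry": 0,"rz": 0},{"fingers": 0,"dx": -6,"dy": 0,"dz": -4,"rx": 0,"ry": 0,"rz": 0},{"fingers": 0,"dx": -6,"dy": 0,"dz": -4,"rx": 0,"ry": 0,"rz": 0}]'

```text
time: 23.52
ee_pos: [0.4304, 0.0768, 0.1321]
orientation: [0.0, 0.999, 0.051, 0.002]
ft_force: [0.3, 0.1, 0.6]
gripper_width: -0.002
```

```bash
python3 wd.py; python3 - <<'E'
from h import *
t=snapshot("top"); o=cv2.imread("pics/top0.png")[:,:,::-1]
p=[.5342,-.0207,.0954]
for n in ("paperweight","bowl","ink_bottle","inkstone"):
    r=place_of(n,"top"); print(n,[np.array(x["location"]).round(1) for x in r[:1]])
a=cv2.resize(t["img"][130:290,210:470],None,fx=2.9,fy=2.9)
cv2.imwrite("pics/c9.png",a[:,:,::-1])
job_done()
E
```

```text
tool stand-frame [-94.05252129 106.91449991] [0.3 0.1 0.6]
[314. 133.] 64 x 203.6 224.5 y 21.9 42.3
[408. 175.] 281 x 75.5 102.1 y -214.8 -150.5
[267. 188.] 137 x 72.9 99.4 y 141.5 171.2
[417. 247.] 305 x -98.2 -73.1 y -216.6 -149.4
paperweight [array([340.4, 188.8])]
bowl [array([241.7, 225. ])]
ink_bottle [array([313.1, 142.4])]
inkstone [array([434.2, 212.6])]
the job is handed in; nothing more can be done
```

View pics/c9.png

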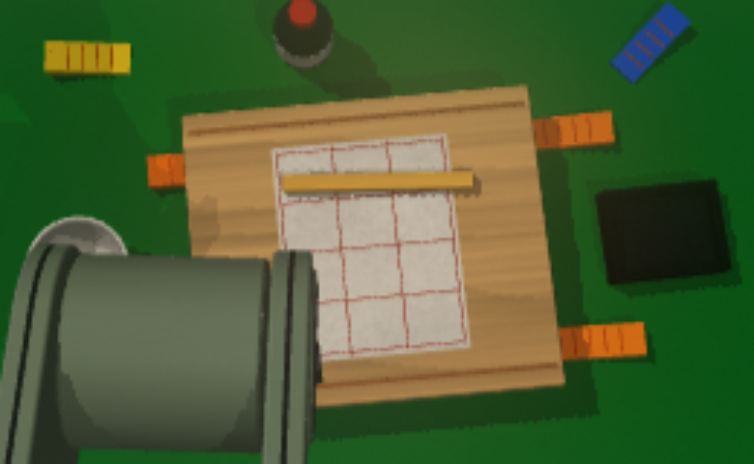

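The job is done and handed in; no verdict is reported, so what follows is from my own checks.

- **Finding the corner:** I pressed near-right and far-right first, and both held. Far-left sank about 5 mm under 2.5–4 N, so it was the padless one. I did not press near-left.
- **Wedging:** I pushed the far-left orange wedge in about 36 mm until the push reached 5.5 N. I estimate its tip is 25–28 mm past the batten end. The board hides the tip, so that figure comes from where the tail ended up.
- **Check press:** far-left then held 8–11 N with about 0.1–0.2 mm of movement.
- **Final picture:** the wedge stayed in and the two right-hand wedges had not moved. The stand, paperweight, inkstone, bowl and bottle were within a few mm of where they started. The arm hid the near-left wedge in this picture, but it was in place before the last press.

**What disagreed or went wrong:**
- **Reported height:** the reported tool height was about 36 mm below the true fingertip height. I noticed it in the side view and corrected it by contact.
- **Hard press:** while finding that contact I ran several press steps in a row on the near-right corner, and the force reached about 52 N, more than intended. It stayed below the 120 N wrist limit and no shift of the stand showed. If the 40 N limit on the arm or gripper body also counts fingertip presses, this one went over it.

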